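# Key the tube adapter into the shaker dock

### The job

Load the shaker: take the blue tube adapter, the one with two opposite keys, over the round shaker dock, turn it until its keys line up with the dock's two slots and press it lightly down until it has dropped fully home on the floor of the well. Do not drop it in: keep hold of it until its keys are well down in the slots, then let go, and leave the orange three-key adapter where it stands.

Things in the scene. Friction and masses are not known exactly. Their poses are not given: they have to be found in the camera images.
- shaker_dock: Fixed dock: round white block 144 mm across, low console (to 44 mm high) on its -x side. Origin: well axis at worktop level, z up. Rim top z=42, dark well floor z=14 mm. Round well 69 mm across; two like slots 27 mm wide run along +x and -x to 52 mm from the axis. Top 10 mm of the edge is a lead-in, 5 mm wider all round at the rim. The adapter fits either way round.
- blue_adapter: Blue adapter, about 0.2 kg, upright. Origin: centre of underside, z up. Hub 56 mm across, 34 high; keys along +x and -x, 14 mm wide (8 at the foot), to 44 mm from the axis, z 0-30. Grey grip fin on top: 46 mm along x, 20 mm thick along y, z 34-79; grip its y faces from above. Home: underside on the well floor, hub top 6 mm over the rim. Keys across the slots stop it at the rim.
- orange_adapter: Orange tube adapter of the same hub and grip fin but with three keys 120 degrees apart, which does not fit the dock. Origin: centre of its underside, z up, one key along +x. To be left where it stands.
Things that resemble listed ones, but are neither listed nor needed, are in the scene too. Leave any green or purple look-alike of the blue_adapter alone.

How it is judged:
On the way, in this order (a step that is already met when the one before it is completed fails the run):
1. the blue adapter is held above the dock, clear of its rim (z of blue_adapter in the frame of shaker_dock above 0.044 m and horizontal distance between blue_adapter and shaker_dock below 0.05 m and contact force between the fingers and blue_adapter above 0.5 N), for 0.1 s.
2. still held, the blue adapter is over 6 mm below the rim with its keys in the slots (z of blue_adapter in the frame of shaker_dock below 0.036 m and horizontal distance between blue_adapter and shaker_dock below 0.015 m and angle between the x axis of blue_adapter and the x axis of shaker_dock, either way round below 0.3 rad and contact force between the fingers and blue_adapter above 0.5 N), for 0.1 s.
At the end, for the whole second after the job is handed in: The blue adapter rests fully home in the dock: underside within 4 mm of the well floor, within 12 mm of the dock's axis, keys along the slots within 0.2 rad (either way round), upright within 0.1 rad, at rest; the orange adapter within 30 mm of where it stood (z of blue_adapter in the frame of shaker_dock below 0.018 m and horizontal distance between blue_adapter and shaker_dock below 0.012 m and angle between the x axis of blue_adapter and the x axis of shaker_dock, either way round below 0.2 rad and angle between blue_adapter's own z axis and vertical below 0.1 rad and linear speed of blue_adapter below 0.02 m/s and distance of orange_adapter from where it was at the start of the episode below 0.03 m); the robot touches nothing.
It fails at once if the blue adapter is rammed into the dock (over 60 N) (contact force between blue_adapter and shaker_dock above 60 N).
It fails at once if the orange adapter is moved more than 30 mm (distance of orange_adapter from where it was at the start of the episode above 0.03 m).
It also fails if it takes over 35 s, if anything falls off the work surface, if the arm or the gripper's body presses on something with over 40 N, if the wrist force passes 120 N, or if a joint passes its speed limit or range.

### The arm

A 7-joint arm with a two-finger parallel gripper is mounted at the origin on a cart in front of the work surface, level with it; the furniture and walls round the work are solid. World frame = base frame: x ahead of the robot, y to its left, z up, the work surface at z = 0. Lengths are in m, angles in rad, forces in N, time in s.
With the tool pointing down it reaches from about 0.4 to 0.75 m from the base axis. Payload 19.5 kg.
Tool frame: the origin (TCP) lies at the very end of the fingers, on their centre line; the grasp point (between the pads) lies 19 mm behind it; y points along the fingers, x is the direction in which the jaws open and shut, and the axes are right-handed (so a half turn about y gives the same grasp; the last joint's range is limited). The gripper opens to 85 mm and grips with 20 to 120 N. Pads are 22 mm wide; open, the fingers measure 114 mm over their backs; the gripper's body (76 mm by 85 mm) begins 54 mm behind the grasp point. The pads swing forward as they close: fully open they stand 13 mm farther back than shut.
Start: joints at [1.09, 0.707, -0.028, 1.485, 0.022, 0.951, -0.075], TCP at [0.244, -0.521, 0.231] pointing down, gripper open.
Joint ranges: [-2.71, 2.71], [-0.32, 2.16], [-1.57, 1.52], [0, 2.45], [-1.46, 4.6], [0, 2.02], [-2.83, 2.83]. Speed limits (rad/s): [1.89, 1.89, 2.57, 2.57, 3.01, 3.01, 3.01].

### API

Orientations are given as a unit quaternion [w, x, y, z].
In Python, from bench import readout, vision, job_done, regions_of gives the robot as it stands.
- The arm moves only by the shell command python3 -m pendant 'ROWS' [FORCE]. ROWS is JSON, a list that holds one entry, the list of rows, each a list of 5 numbers: the opening, from 0 (shut) to 1 (fully open), then the shift along the tool's x, y, z in units of 25 mm (1.0 is 25 mm), then the turn about the tool's y in rad. A call has 1 to 5 rows; each row is the pose to reach, as a shift and turn from the pose commanded when the call began, along the tool's axes at that moment; what a row does not reach only later rows make up. A row lasts 1/12 s, in which the tool goes at most 41.7 mm and 7.16 degrees, less where a joint would pass 70% of its speed; a pose out of reach is approached as far as the arm can. A call with a gripper value outside its range is refused whole. The fingers move at their own pace and stop on an object; FORCE is the grip in N (left out, the last holds). Time passes only in rows, so rows that repeat a pose let the fingers close. It gives the time, the measured TCP pose, the force and the opening at its end, in the units of the state.
- readout.read_state(): the state, without advancing time (a new reading comes with each control period).
- vision.grab_frame(name): name is "scene" or "side" or "wrist"; returns a dict with "image" (400x640x3 uint8, red, green, blue), "K" (3x3 intrinsics, pixels), "rvec" (rotation vector, rad) and "tvec" (3), from world to camera coordinates, as OpenCV has them; the wrist camera has in their place "T_tool_cam" (4x4, takes a point from camera to tool coordinates, whose origin is the TCP and whose axes are the tool frame's). Camera axes: x right, y down, z forward; pixel columns grow to the right and rows downward; lengths in m; the calibration is good to about 2 mm. A picture is of the moment at which its call begins: read the wrist's pose just before it. There is no depth.
- job_done(): hands the job in, once; it reports no verdict.
Trained networks look in the newest picture that a camera, given by its name, has taken for a name from the list of things; names that differ only in an ending like _2 or _b are one class to them, and where a whole thing is asked for, a point or a joint stands for the part that bears it (a point fixed in the world has none). Each returns a list of dicts, best first, with "p" (0 to 1); they miss things now and then, are a little off and sometimes report something else, mostly with a low value. They report only what shows in the picture. A call takes as long as a camera call. They do not tell look-alikes from the thing itself.
- regions_of(camera, query): "region" (400x640 bool, what is visible of it) and "bbox" ([left, top, right, bottom] in pixels, round what is visible of it).
The state is a dict: "time": time; "joint_pos": joint angles; "dq": joint speeds; "tau": joint torques, N m; "position": TCP position; "tcp_rot": TCP orientation; "wrist_force": force on the tool from outside, world axes, zero at the start; "wrist_torque": the same for the moment, N m; "finger_gap": opening from 0.0 (shut) to 1.0 (fully open).
Only numpy, scipy, OpenCV 4.12 (cv2) and the standard library are available. Lean on these libraries where they do the work, as an engineer would, in place of code of your own. Each camera call takes 0.05 s, during which the arm holds its last target.

## Working session

There is one attempt and no reset: what is moved stays moved. The work goes in short steps, Python scripts to look and compute and a shell command to move; the robot and the scene stay as the last step left them, time stands still between calls to the robot, and variables do not carry over. Pictures are saved under pics/ and viewed, and the job is handed in when it is done.

```bash
ls; mkdir -p pics; python3 - <<'E'
from bench import readout, vision, regions_of
import cv2,pickle
s=readout.read_state();print(s)
for n in ["scene","side"]:
    f=vision.grab_frame(n);cv2.imwrite(f"pics/{n}0.png",f["image"][:,:,::-1]);pickle.dump(f,open(f"{n}0.pkl","wb"))
    print(n,f["K"],f["rvec"],f["tvec"])
    for q in ["shaker_dock","blue_adapter","orange_adapter"]:
        r=regions_of(n,q);print(q,[(d["p"],d["bbox"]) for d in r])
E
```

```text
pics
{'time': 0.0, 'joint_pos': array([ 1.09033334,  0.70707636, -0.02760737,  1.48500516,  0.02200771,
        0.95087645, -0.07549876]), 'dq': array([ 0.00099772,  0.00033627, -0.00203722, -0.00019497, -0.00011783,
        0.0006196 , -0.00016468]), 'tau': array([-1.86952413e-03, -8.83234334e+01,  1.23404156e+00, -2.36167628e+01,
        1.69073377e-02,  6.64739884e-03, -1.84534457e-05]), 'position': array([ 0.24415466, -0.52030319,  0.23084139]), 'tcp_rot': array([ 0.59701634, -0.59664119,  0.37952899, -0.37887798]), 'wrist_force': array([-0.07837338, -0.00865844, -0.37555044]), 'wrist_torque': array([0.01769577, 0.02774746, 0.02802463]), 'finger_gap': 1.0021282038188346}
scene [[460.43998817   0.         322.41227767]
 [  0.         460.43998817 199.5375347 ]
 [  0.           0.           1.        ]] [ 0.67889071 -2.57081851  1.21635098] [0.40867449 0.18807449 1.15366091]
shaker_dock [(0.97, [275.1, 179.0, 372.9, 248.8])]
blue_adapter [(0.81, [357.1, 123.8, 370.1, 151.8]), (0.74, [395.7, 130.5, 414.1, 160.6]), (0.58, [359.5, 145.9, 379.4, 173.4])]
orange_adapter [(0.65, [259.8, 263.6, 294.8, 296.1])]
side [[374.35590339   0.         317.81908177]
 [  0.         374.35590339 199.89885495]
 [  0.           0.           1.        ]] [ 0.13090698 -2.83666489  1.25631584] [0.46471539 0.09505729 1.12103181]
shaker_dock [(0.74, [277.0, 191.4, 360.5, 248.9])]
blue_adapter [(0.79, [306.1, 129.5, 322.2, 152.5]), (0.76, [338.0, 127.8, 357.2, 152.7]), (0.58, [322.4, 147.2, 343.4, 171.9])]
orange_adapter [(0.57, [308.6, 283.5, 340.6, 320.3])]
```

View pics/scene0.png

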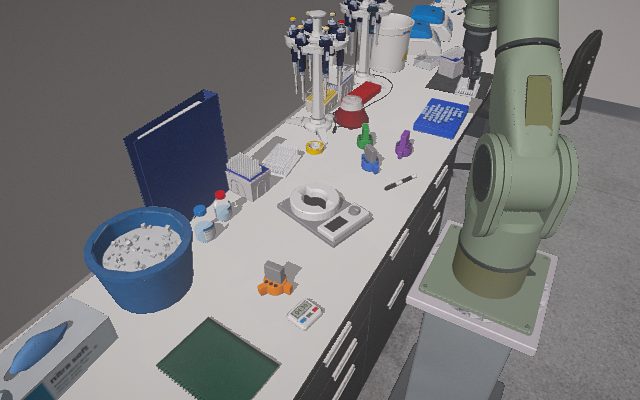

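View pics/side0.png

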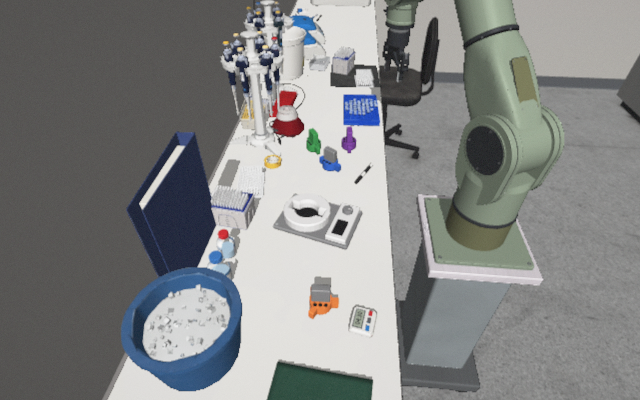

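```bash
python3 - <<'E'
import cv2,numpy as np
a=cv2.imread("pics/scene0.png")[110:310,230:430];b=cv2.imread("pics/side0.png")[110:330,250:390]
cv2.imwrite("pics/c1.png",cv2.resize(a,None,fx=3,fy=3,interpolation=cv2.INTER_CUBIC))
cv2.imwrite("pics/c2.png",cv2.resize(b,None,fx=2.7,fy=2.7,interpolation=cv2.INTER_CUBIC))
E
```

```text
(no output)
```

View pics/c1.png

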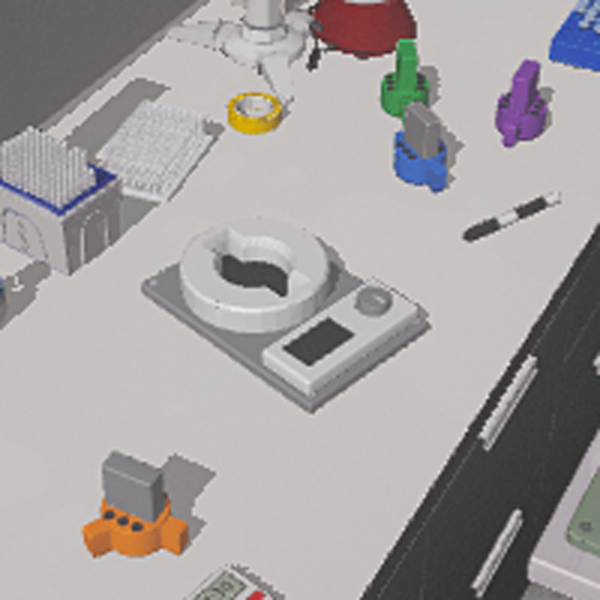

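View pics/c2.png

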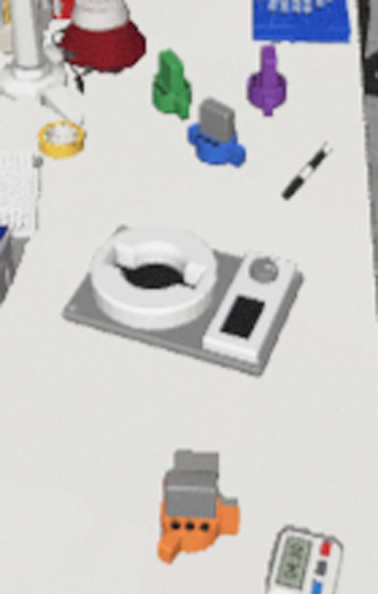

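Look-alikes in the scene picture are: blue adapter with grey fin (370,159), green (365,136) and purple (403,145). By the description I choose the blue one with the grey fin. Next I fit poses to masks.

```bash
cat > fit.py <<'E'
import cv2,numpy as np
from scipy.optimize import minimize
S=8 # subpixel bits factor via shift=3
def circ(r,z,n=48):
    t=np.linspace(0,2*np.pi,n,endpoint=False);return np.c_[r*np.cos(t),r*np.sin(t),np.full(n,z)]
def box(x0,x1,y0,y1,z0,z1): return np.array([[x,y,z] for x in(x0,x1) for y in(y0,y1) for z in(z0,z1)],float)
def proj(P,f):
    return cv2.projectPoints(np.asarray(P,float).reshape(-1,1,3),f["rvec"],f["tvec"],f["K"],None)[0][:,0]
def tr(P,p):
    c,s=np.cos(p[2]),np.sin(p[2]);return np.c_[c*P[:,0]-s*P[:,1]+p[0],s*P[:,0]+c*P[:,1]+p[1],P[:,2]+(p[3] if len(p)>3 else 0)]
UP=4
def fill(m,uv,hull=True,org=(0,0)):
    uv=(np.asarray(uv)-org+0.5)*UP-0.5
    if hull: uv=cv2.convexHull(uv.astype(np.float32))[:,0]
    cv2.fillPoly(m,[np.round(uv*16).astype(np.int32)],1,shift=4)
def blue_parts(f,p,org,sz,keys=(0,np.pi)):
    h=np.zeros((sz[1]*UP,sz[0]*UP),np.uint8);w=h.copy()
    fill(h,proj(tr(np.r_[circ(.028,0),circ(.028,.034)],p),f),org=org)
    for a in keys:
        k=np.array([[x,y,z] for x in(.02,.044) for z,hw in((0,.004),(.008,.007),(.03,.007)) for y in(-hw,hw)])
        fill(h,proj(tr(tr(k,(0,0,a)),p),f),org=org)
    fin=h*0
    fill(fin,proj(tr(box(-.023,.023,-.01,.01,.034,.079),p),f),org=org)
    return h,fin
def wellpoly(p,grow,z):
    R=.0345+grow;hw=.0135+grow;L=.052+grow
    a=np.arcsin(hw/R)
    t=np.linspace(a,np.pi-a,24)
    pts=[[L,-hw],[L,hw]]+[[R*np.cos(u),R*np.sin(u)] for u in t]+[[-L,hw],[-L,-hw]]+[[R*np.cos(u+np.pi),R*np.sin(u+np.pi)] for u in t]
    return tr(np.c_[np.array(pts),np.full(len(pts),z)],p)
def floor_mask(f,p,org,sz):
    out=np.ones((sz[1]*UP,sz[0]*UP),np.uint8)
    for g,z in((0,.014),(0,.032),(.005,.042)):
        m=out*0;fill(m,proj(wellpoly(p,g,z),f),hull=False,org=org);out&=m
    return out
def down(m): return cv2.resize(m.astype(np.float32),None,fx=1/UP,fy=1/UP,interpolation=cv2.INTER_AREA)
def ray(f,uv,z):
    R=cv2.Rodrigues(np.asarray(f["rvec"],float))[0];C=-R.T@f["tvec"]
    d=R.T@np.linalg.inv(f["K"])@[uv[0],uv[1],1];return C+d*(z-C[2])/d[2]
E
python3 - <<'E'
from fit import *
import pickle
F={n:pickle.load(open(n+"0.pkl","rb")) for n in("scene","side")}
# blue
box_={"scene":(350,138,40,45),"side":(312,140,40,40)}
obs={}
for n,(x,y,w,h) in box_.items():
    im=F[n]["image"][y:y+h,x:x+w].astype(int);r,g,b=im[...,0],im[...,1],im[...,2]
    blue=(b-r>40)&(b-g>25)
    grey=(abs(b-r)<28)&(abs(g-r)<20)&(r<150)&(r>60)
    obs[n]=(blue,grey);print(n,blue.sum(),grey.sum(), np.median(im[blue],0))
    cv2.imwrite(f"pics/m_{n}.png",cv2.resize(np.vstack([blue,grey]).astype(np.uint8)*255,None,fx=8,fy=8,interpolation=0))
init=np.mean([ray(F["scene"],(370,163),.017)[:2],ray(F["side"],(331,163),.017)[:2]],0);print("blue init",ray(F["scene"],(370,163),.017),ray(F["side"],(331,163),.017))
def cost(p,ns=("scene","side")):
    c=0
    for n in ns:
        x,y,w,h=box_[n];hb,fin=blue_parts(F[n],p,(x,y),(w,h))
        hb=down(hb&~fin&1);u=down(fin)
        c+=np.abs(hb-obs[n][0]).sum()
        # whole-top fin area should be grey
        c+=.5*(u*(obs[n][0])).sum()
    return c
def fitall(cost,init,step=.004):
    best=None
    for y in np.arange(0,np.pi,np.pi/12):
        r=minimize(cost,[*init,y],method="Nelder-Mead",options=dict(initial_simplex=np.array([[*init,y],[init[0]+step,init[1],y],[init[0],init[1]+step,y],[*init,y+.15]]),maxiter=80))
        if best is None or r.fun<best.fun: best=r
    return best
for ns in (("scene","side"),("scene",),("side",)):
    b=fitall(lambda p:cost(p,ns),init);print("blue",ns,b.x,b.fun)
# dock
bx={"scene":(285,180,60,50),"side":(280,190,60,45)}
obd={}
for n,(x,y,w,h) in bx.items():
    im=F[n]["image"][y:y+h,x:x+w].astype(int);obd[n]=im.max(2)<75;print(n,obd[n].sum())
    cv2.imwrite(f"pics/d_{n}.png",cv2.resize(obd[n].astype(np.uint8)*255,None,fx=6,fy=6,interpolation=0))
i2=ray(F["scene"],(316,200),.014)[:2];print(i2,ray(F["side"],(308,212),.014))
def cd(p,ns=("scene","side")):
    return sum(np.abs(down(floor_mask(F[n],p,bx[n][:2],bx[n][2:]))-obd[n]).sum() for n in ns)
for ns in (("scene","side"),("scene",),("side",)):
    b=fitall(lambda p:cd(p,ns),i2);print("dock",ns,b.x,b.fun)
E
```

```text
scene 202 285 [ 71. 106. 176.]
side 199 158 [ 56.  99. 178.]
blue init [ 0.44905352 -0.27778339  0.017     ] [ 0.4449034  -0.28012068  0.017     ]
blue ('scene', 'side') [ 0.4509982  -0.28168911  2.49314216] 78.8125
blue ('scene',) [ 0.45230582 -0.28231301  2.49779208] 40.78125
blue ('side',) [ 0.45032797 -0.28325133  2.48996108] 29.8125
scene 198
side 212
[ 0.5084582  -0.02976551] [ 0.49952771 -0.02390147  0.014     ]
dock ('scene', 'side') [ 0.50311877 -0.0123451   2.89301879] 306.0
dock ('scene',) [ 0.50383099 -0.0118721   2.88186965] 189.5625
dock ('side',) [ 0.50122276 -0.01304255  2.94415562] 110.625
```

```bash
python3 - <<'E'
from fit import *
import pickle
F={n:pickle.load(open(n+"0.pkl","rb")) for n in("scene","side")}
bx={"scene":(285,180,60,50),"side":(280,190,60,45)};seed={"scene":(313,202),"side":(305,214)}
obd={}
for n,(x,y,w,h) in bx.items():
    im=F[n]["image"][y:y+h,x:x+w].astype(int);m=(im.max(2)<75).astype(np.uint8)
    k,l,st,c=cv2.connectedComponentsWithStats(m);print(n,st.tolist(),c.tolist())
    sx,sy=seed[n];obd[n]=l==l[sy-y,sx-x];print(obd[n].sum(), m[sy-y,sx-x])
    cv2.imwrite(f"pics/d_{n}.png",cv2.resize(obd[n].astype(np.uint8)*255,None,fx=6,fy=6,interpolation=0))
i2=np.array([.5,-.025])
def cd(p,ns=("scene","side")):
    return sum(np.abs(down(floor_mask(F[n],p,bx[n][:2],bx[n][2:]))-obd[n]).sum() for n in ns)
vis={}
for ns in (("scene","side"),("scene",),("side",)):
    best=None
    for y in np.arange(-1.57,1.57,.25):
        r=minimize(lambda p:cd(p,ns),[*i2,y],method="Nelder-Mead",options=dict(initial_simplex=np.array([[*i2,y],[i2[0]+.006,i2[1],y],[i2[0],i2[1]+.006,y],[*i2,y+.2]]),maxiter=100))
        if best is None or r.fun<best.fun: best=r
    print("dock",ns,best.x,best.fun)
    if len(ns)==2: P=best.x
B=[.4510,-.2820,2.493]
o=[]
for n,(x0,y0,w,h) in {"scene":(270,120,160,130),"side":(250,120,160,130)}.items():
    im=cv2.resize(F[n]["image"][y0:y0+h,x0:x0+w,::-1],None,fx=4,fy=4,interpolation=cv2.INTER_CUBIC)
    def dr(P3,col):
        uv=(proj(P3,F[n])-(x0,y0)+.5)*4;cv2.polylines(im,[np.round(uv).astype(np.int32)],True,col,1)
    dr(wellpoly(P,.005,.042),(0,0,255));dr(wellpoly(P,0,.014),(0,255,0));dr(tr(circ(.072,.042),P),(255,0,255))
    dr(tr(circ(.028,.034),B),(0,255,255));dr(tr(np.array([[-.023,-.01,.079],[.023,-.01,.079],[.023,.01,.079],[-.023,.01,.079]]),B),(0,0,255))
    dr(tr(np.array([[-.044,-.007,.03],[.044,-.007,.03],[.044,.007,.03],[-.044,.007,.03]]),B),(0,255,0))
    cv2.imwrite(f"pics/ov_{n}.png",im)
E
```

```text
scene [[0, 0, 60, 50, 2802], [19, 15, 21, 14, 104], [40, 36, 20, 14, 91], [47, 45, 2, 2, 3]] [[28.830478229835833, 24.000356887937187], [28.490384615384617, 21.125], [50.67032967032967, 43.043956043956044], [47.666666666666664, 45.666666666666664]]
2802 0
side [[0, 0, 60, 45, 2488], [15, 18, 23, 9, 145], [52, 30, 8, 15, 67]] [[28.943729903536976, 21.57435691318328], [26.420689655172414, 21.958620689655174], [56.82089552238806, 37.8955223880597]]
145 1
dock ('scene', 'side') [ 0.50090114 -0.01512204  2.16302765] 2828.875
dock ('scene',) [ 4.33498217e-01 -3.59175709e-04  1.72697174e+00] 2549.3125
dock ('side',) [ 0.501321   -0.0141991  -0.18164831] 43.6875
```

View pics/ov_scene.png

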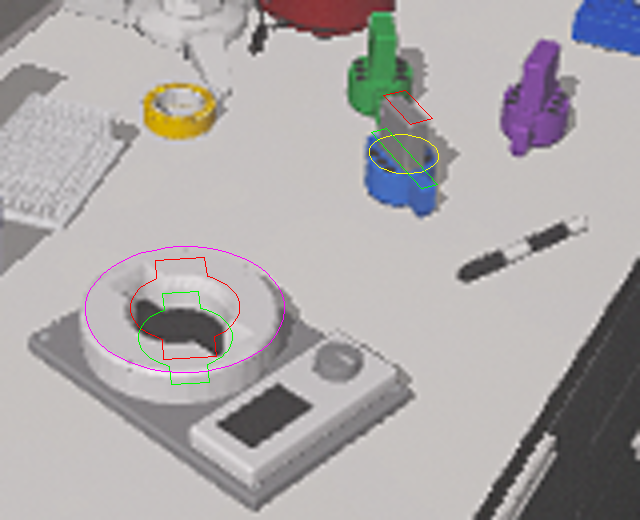

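View pics/ov_side.png

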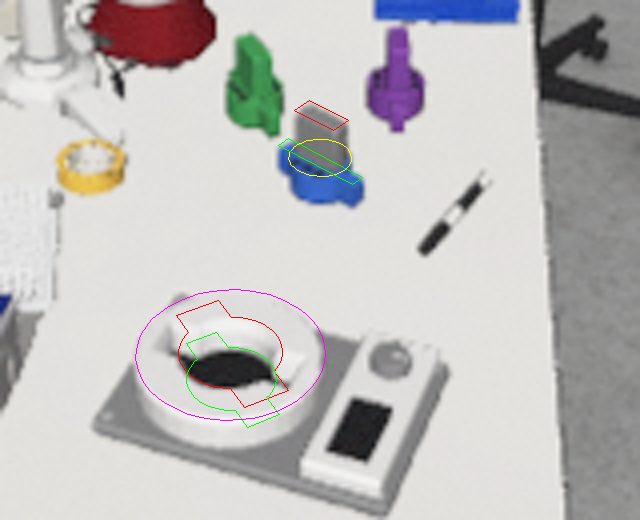

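```bash
python3 - <<'E'
from fit import *
import pickle
F={n:pickle.load(open(n+"0.pkl","rb")) for n in("scene","side")}
bx={"scene":(285,180,60,50),"side":(280,190,60,45)};obd={}
for n,(x,y,w,h) in bx.items():
    im=F[n]["image"][y:y+h,x:x+w].astype(int)
    for th in (75,): 
        k,l,st,c=cv2.connectedComponentsWithStats((im.max(2)<100).astype(np.uint8))
        print(n,st.tolist())
    j=1+np.argmin([np.hypot(*(c[i]-(28,21))) +1000*(st[i][4]<50) for i in range(1,k)])
    obd[n]=l==j
i2=np.array([.5,-.015])
def cd(p,ns=("scene","side")):
    return sum(np.abs(down(floor_mask(F[n],p,bx[n][:2],bx[n][2:]))-obd[n]).sum() for n in ns)
for ns in (("scene",),("side",),("scene","side")):
    best=None
    for y in np.arange(-1.57,1.57,.25):
        r=minimize(lambda p:cd(p,ns),[*i2,y],method="Nelder-Mead",options=dict(initial_simplex=np.array([[*i2,y],[i2[0]+.006,i2[1],y],[i2[0],i2[1]+.006,y],[*i2,y+.2]]),maxiter=100))
        if best is None or r.fun<best.fun: best=r
    print("dock",ns,best.x,best.fun)
P=best.x
for n,(x0,y0,w,h) in {"scene":(270,170,110,90),"side":(265,170,110,90)}.items():
    im=cv2.resize(F[n]["image"][y0:y0+h,x0:x0+w,::-1],None,fx=6,fy=6,interpolation=cv2.INTER_CUBIC)
    def dr(P3,col):
        uv=(proj(P3,F[n])-(x0,y0)+.5)*6;cv2.polylines(im,[np.round(uv).astype(np.int32)],True,col,1)
    dr(wellpoly(P,.005,.042),(0,0,255));dr(wellpoly(P,0,.014),(0,255,0));dr(tr(circ(.072,.042),P),(255,0,255))
    cv2.imwrite(f"pics/ov2_{n}.png",im)
E
```

```text
scene [[0, 0, 60, 50, 2635], [19, 15, 22, 14, 179], [54, 18, 5, 11, 21], [40, 36, 20, 14, 165]]
side [[0, 0, 60, 45, 2472], [15, 18, 24, 9, 154], [52, 30, 8, 15, 74]]
dock ('scene',) [ 0.50333512 -0.01096948 -0.25987166] 24.9375
dock ('side',) [ 0.50229434 -0.01313124 -0.20476953] 36.375
dock ('scene', 'side') [ 0.50235418 -0.01191632 -0.2652331 ] 66.9375
```

View pics/ov2_scene.png

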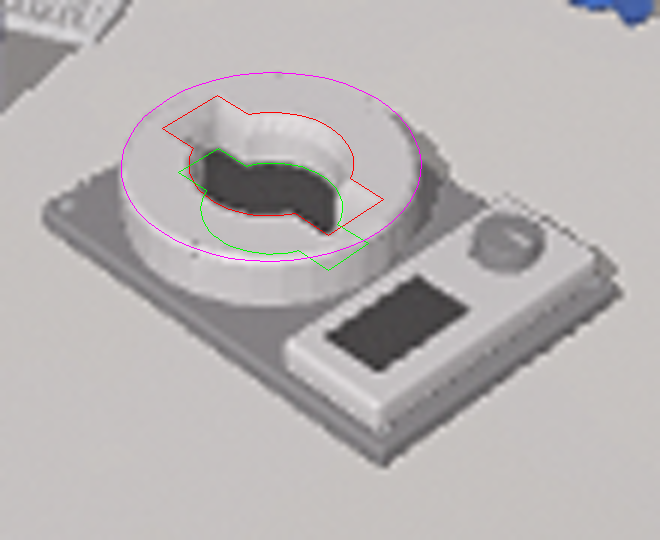

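View pics/ov2_side.png

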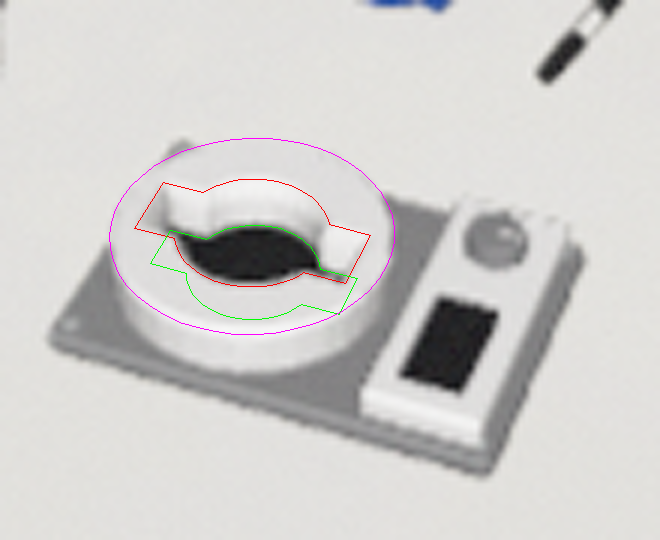

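```bash
cat > mv.py <<'E'
import numpy as np,sys
from scipy.spatial.transform import Rotation as R
from bench import readout
def go(target,jawyaw,s=None):
    s=s or readout.read_state();q=s["tcp_rot"];M=R.from_quat([q[1],q[2],q[3],q[0]]).as_matrix()
    d=M.T@(np.array(target)-s["position"])/.025
    y=np.arctan2(M[1,0],M[0,0]);t=-(jawyaw-y);t=(t+np.pi/2)%np.pi-np.pi/2
    print("pos",s["position"].round(4),"axes x",M[:,0].round(3),"y",M[:,1].round(3),"z",M[:,2].round(3),"shift units",d.round(3),"turn",round(t,3),"q7",round(s["joint_pos"][6],3),"t",round(s["time"],2),"F",s["wrist_force"].round(1),"gap",round(s["finger_gap"],3))
E
python3 - <<'E'
from mv import *
from fit import *
import pickle
F={n:pickle.load(open(n+"0.pkl","rb")) for n in("scene","side")}
go((.451,-.282,.16),-.649+np.pi/2)
print("green",ray(F["scene"],(365,142),.017),ray(F["side"],(314,146),.017))
print("purple",ray(F["scene"],(403,150),.017),ray(F["side"],(348,146),.017))
print("dir",np.cos(.922),np.sin(.922))
E
```

```text
pos [ 0.2443 -0.5205  0.2312] axes x [ 0.425 -0.905 -0.   ] y [-0.  0. -1.] z [ 0.905  0.425 -0.   ] shift units [-5.122  2.85  11.539] turn 1.088 q7 -0.075 t 0.4 F [-0.1  0.4 -0.6] gap 1.003
green [ 0.51809121 -0.38493202  0.017     ] [ 0.51649768 -0.38201454  0.017     ]
purple [ 0.38442321 -0.40301928  0.017     ] [ 0.38752044 -0.39405799  0.017     ]
dir 0.6042277428242826 0.7968116683391833
```

```bash
python3 -m pendant '[[[1,-0.6,0,1.4,0.12],[1,-1.2,0,2.8,0.24],[1,-1.8,0.2,4.2,0.36],[1,-2.4,0.4,5.6,0.48],[1,-3.0,0.6,7.0,0.6]]]' 40; python3 -c "
from mv import *
go((.451,-.282,.16),-.649+np.pi/2)"
```

```text
time: 0.82
position: [0.3718, -0.3769, 0.2163]
tcp_rot: [-0.456, 0.456, -0.54, 0.54]
wrist_force: [0.7, -0.5, 0.1]
finger_gap: 1.003
pos [ 0.3718 -0.3769  0.2163] axes x [-0.167 -0.986  0.   ] y [ 0. -0. -1.] z [ 0.986 -0.167  0.   ] shift units [-4.27   2.25   2.492] turn 0.481 q7 -0.855 t 0.82 F [ 0.7 -0.5  0.1] gap 1.003
```

```bash
python3 -m pendant '[[[1,-1.1,0.5,0.6,0.12],[1,-2.2,1.0,1.2,0.24],[1,-3.3,1.5,1.8,0.36],[1,-4.2,2.0,2.45,0.48],[1,-4.2,2.2,2.45,0.48]]]'; python3 - <<'E'
from mv import *
from bench import vision
import cv2,pickle
go((.451,-.282,.16),-.649+np.pi/2)
s=readout.read_state();f=vision.grab_frame("wrist");f["state"]=s;pickle.dump(f,open("w1.pkl","wb"));cv2.imwrite("pics/w1.png",f["image"][:,:,::-1]);print(f["T_tool_cam"],f["K"])
E
```

```text
time: 1.23
position: [0.4517, -0.2793, 0.1595]
tcp_rot: [0.317, -0.316, 0.633, -0.631]
wrist_force: [0.4, 0.7, -0.4]
finger_gap: 1.002
pos [ 0.4517 -0.2793  0.1595] axes x [-0.599 -0.801 -0.002] y [-0.     0.003 -1.   ] z [ 0.801 -0.599 -0.002] shift units [ 0.102 -0.02   0.044] turn 0.006 q7 -1.38 t 1.23 F [ 0.4  0.7 -0.4] gap 1.002
[[ 9.99998920e-01 -1.45975743e-03  1.69953607e-04  1.24882109e-03]
 [-5.98525482e-04 -2.98913714e-01  9.54279955e-01 -1.41719028e-01]
 [-1.34221579e-03 -9.54279027e-01 -2.98914265e-01  7.72686403e-02]
 [ 0.00000000e+00  0.00000000e+00  0.00000000e+00  1.00000000e+00]] [[338.17136523   0.         314.90405039]
 [  0.         338.17136523 192.46845193]
 [  0.           0.           1.        ]]
```

View pics/w1.png

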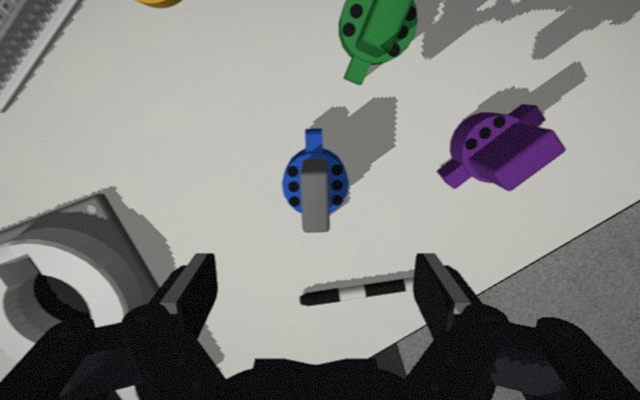

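The wrist view shows the blue adapter at (315,185) with two opposite keys and its grey fin aligned between the fingers. The green (375,30) and purple (505,150) look-alikes stand clear. I'll refit its pose from this frame.

```bash
cat > wf.py <<'E'
from fit import *
from scipy.spatial.transform import Rotation as R
def wcam(f):
    s=f["state"];q=s["tcp_rot"];T=np.eye(4);T[:3,:3]=R.from_quat([q[1],q[2],q[3],q[0]]).as_matrix();T[:3,3]=s["position"]
    C=np.linalg.inv(T@f["T_tool_cam"]);return dict(K=f["K"],rvec=cv2.Rodrigues(C[:3,:3])[0][:,0],tvec=C[:3,3],image=f["image"])
E
python3 - <<'E'
from wf import *
from mv import go
import pickle
f=wcam(pickle.load(open("w1.pkl","rb")))
b=(270,115,90,130);x,y,w,h=b
im=f["image"][y:y+h,x:x+w].astype(int);r,g,bl=im[...,0],im[...,1],im[...,2];blue=(bl-r>40)&(bl-g>25)
blue=cv2.morphologyEx(blue.astype(np.uint8),cv2.MORPH_OPEN,np.ones((2,2)))
# fill holes (dark): region hull excluded -> ignore dark pixels
dark=im.max(2)<60
def cost(p):
    hb,fin=blue_parts(f,p,(x,y),(w,h));hb=down(hb&~fin&1);u=down(fin)
    return (np.abs(hb-blue)*~dark).sum()+.5*(u*blue).sum()
i=[.451,-.282,2.493]
r=minimize(cost,i,method="Nelder-Mead",options=dict(initial_simplex=[i,[.456,-.282,2.493],[.451,-.277,2.493],[.451,-.282,2.6]]))
print(r.x,r.fun,blue.sum(),cost(i));p=r.x
go((p[0],p[1],.042),p[2]-np.pi/2)
m=cv2.resize(f["image"][y-20:y+h,x-40:x+w+40,::-1],None,fx=4,fy=4)
def dr(P3,col):
    uv=(proj(P3,f)-(x-40,y-20)+.5)*4;cv2.polylines(m,[np.round(uv).astype(np.int32)],True,col,1)
for q,c in((p,(0,0,255)),(i,(0,255,255))):
    dr(tr(circ(.028,.034),q),c);dr(tr(np.array([[-.023,-.01,.079],[.023,-.01,.079],[.023,.01,.079],[-.023,.01,.079]]),q),c)
    dr(tr(np.array([[-.044,-.007,.03],[.044,-.007,.03],[.044,.007,.03],[-.044,.007,.03]]),q),c)
cv2.imwrite("pics/w1o.png",m)
E
```

```text
[ 0.4474797  -0.27881381  2.53259519] 446.3125 1830 1052.0938
pos [ 0.4495 -0.2817  0.1594] axes x [-0.596 -0.803 -0.   ] y [-0.002  0.002 -1.   ] z [ 0.803 -0.596 -0.002] shift units [-0.044  4.698 -0.124] turn -0.029 q7 -1.372 t 1.28 F [-0.9 -0.6 -0.9] gap 1.002
```

View pics/w1o.png

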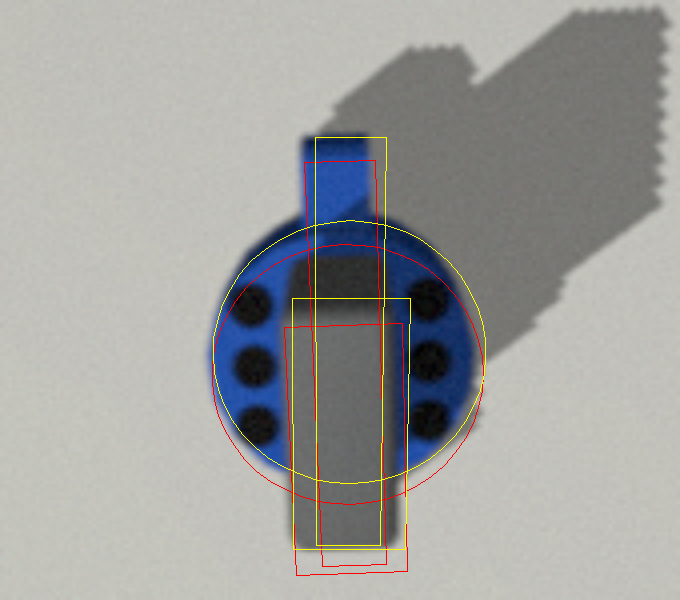

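```bash
python3 -m pendant '[[[1,-0.06,1.0,0.05,0],[1,-0.06,2.0,0.05,0],[1,-0.06,3.0,0.05,0],[0.7,-0.06,3.4,0.05,0],[0.7,-0.06,3.4,0.05,0]]]'; python3 - <<'E'
from mv import *
from bench import vision
import cv2,pickle
go((.4515,-.2813,.042),-.649+np.pi/2)
f=vision.grab_frame("wrist");cv2.imwrite("pics/w2.png",f["image"][:,:,::-1])
E
```

```text
time: 1.7
position: [0.4489, -0.2843, 0.075]
tcp_rot: [0.316, -0.317, 0.633, -0.631]
wrist_force: [0.8, -0.1, -0.1]
finger_gap: 0.743
pos [ 0.4489 -0.2843  0.075 ] axes x [-0.598 -0.801  0.   ] y [-0.002  0.001 -1.   ] z [ 0.801 -0.598 -0.003] shift units [-0.158  1.32   0.014] turn 0.008 q7 -1.323 t 1.7 F [ 0.8 -0.1 -0.1] gap 0.743
```

View pics/w2.png

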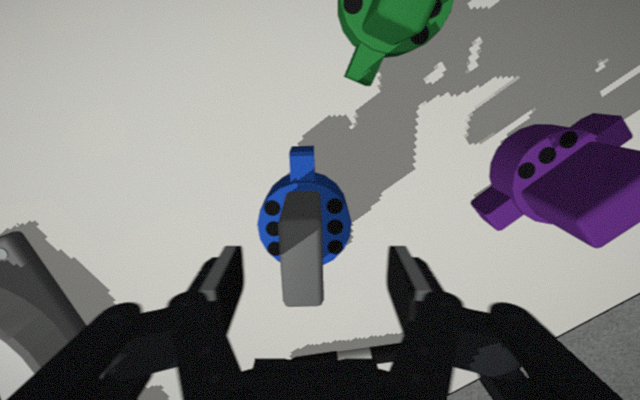

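```bash
python3 -m pendant '[[[0.7,-0.25,0.3,0,0],[0.7,-0.25,0.8,0,0],[0.7,-0.25,1.3,0,0],[0.7,-0.25,1.3,0,0],[0.7,-0.25,1.3,0,0]]]'; python3 - <<'E'
from mv import *
from bench import vision
import cv2,pickle
go((.4515,-.2813,.042),-.649+np.pi/2)
f=vision.grab_frame("wrist");cv2.imwrite("pics/w3.png",f["image"][:,:,::-1])
E
```

```text
time: 2.17
position: [0.4541, -0.2789, 0.0444]
tcp_rot: [-0.317, 0.317, -0.632, 0.632]
wrist_force: [0.8, -0.8, 0.3]
finger_gap: 0.698
pos [ 0.4541 -0.2789  0.0444] axes x [-0.598 -0.802 -0.   ] y [ 0. -0. -1.] z [ 0.802 -0.598  0.   ] shift units [ 0.139  0.097 -0.028] turn 0.008 q7 -1.318 t 2.17 F [ 0.8 -0.8  0.3] gap 0.698
```

View pics/w3.png

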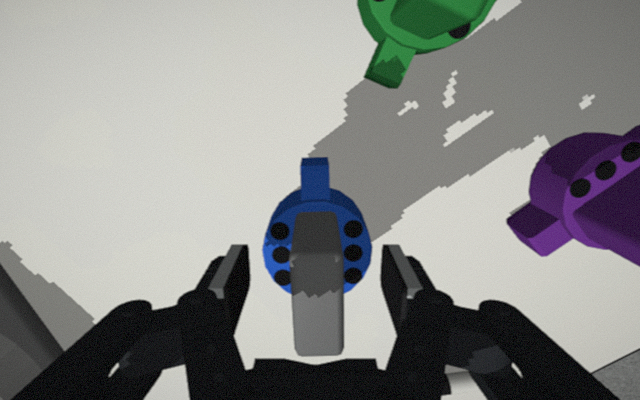

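Fin is at column 318 and the fingers' mid at 316, so it is centred. Closing.

```bash
python3 -m pendant '[[[0.3,0,0.05,0,0],[0.0,0,0.05,0,0],[0,0,0.05,0,0],[0,0,0.05,0,0],[0,0,0.05,0,0]]]' 50;  python3 -m pendant '[[[0,0,0,0,0],[0,0,0,0,0],[0,0,0,0,0],[0,0,-0.4,0,0],[0,0,-0.8,0,0]]]'; python3 - <<'E'
from mv import *
from bench import vision
import cv2,pickle
go((.4515,-.2813,.16),-.649+np.pi/2)
f=vision.grab_frame("wrist");cv2.imwrite("pics/w4.png",f["image"][:,:,::-1])
E
```

```text
time: 2.63
position: [0.4539, -0.279, 0.0429]
tcp_rot: [-0.317, 0.317, -0.632, 0.632]
wrist_force: [-0.8, 0.9, 6.6]
finger_gap: 0.227
time: 3.05
position: [0.4536, -0.2789, 0.0631]
tcp_rot: [0.317, -0.317, 0.632, -0.632]
wrist_force: [0.9, -0.1, -0.6]
finger_gap: 0.231
pos [ 0.4536 -0.2789  0.0631] axes x [-0.598 -0.801  0.   ] y [-0.001  0.    -1.   ] z [ 0.801 -0.598 -0.001] shift units [ 0.127 -3.874 -0.012] turn 0.008 q7 -1.327 t 3.05 F [ 0.9 -0.1 -0.6] gap 0.231
```

View pics/w4.png

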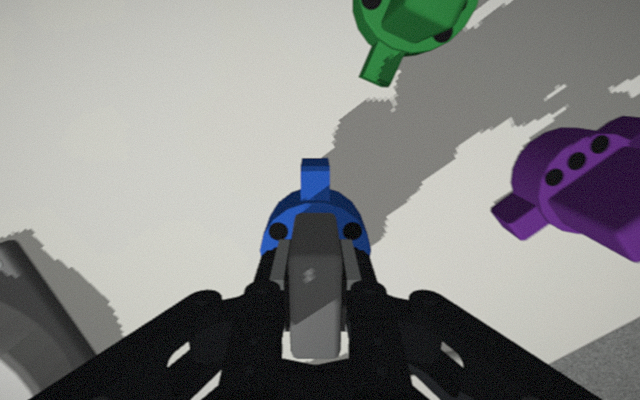

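My last rows put -0.8 in the tool-z column, yet the arm rose 20 mm and the camera agrees. That contradicts the axes I used earlier, so I'll probe with small single-axis moves.

```bash
python3 -m pendant '[[[0,0,-0.4,0,0],[0,0,-0.4,0,0],[0,0,-0.4,0,0]]]'; python3 -c "
from mv import *
go((.4515,-.2813,.16),-.649+np.pi/2)"
```

```text
time: 3.35
position: [0.454, -0.279, 0.0731]
tcp_rot: [-0.317, 0.317, -0.632, 0.632]
wrist_force: [-0.3, 0.5, -1.6]
finger_gap: 0.224
pos [ 0.454  -0.279   0.0731] axes x [-0.598 -0.801 -0.   ] y [ 0.001 -0.    -1.   ] z [ 0.801 -0.598  0.001] shift units [ 0.133 -3.477 -0.024] turn 0.008 q7 -1.331 t 3.35 F [-0.3  0.5 -1.6] gap 0.224
```

```bash
python3 -m pendant '[[[0,0,0,-0.4,0],[0,0,0,-0.4,0],[0,0,0,-0.4,0]]]'; python3 -c "
from mv import *
go((.4515,-.2813,.16),-.649+np.pi/2)"
```

```text
time: 3.6
position: [0.4458, -0.2729, 0.0724]
tcp_rot: [0.317, -0.317, 0.632, -0.632]
wrist_force: [0.2, 0.2, -1.0]
finger_gap: 0.227
pos [ 0.4458 -0.2729  0.0724] axes x [-0.598 -0.801 -0.   ] y [-0.  0. -1.] z [ 0.801 -0.598 -0.001] shift units [ 0.131 -3.504  0.383] turn 0.008 q7 -1.325 t 3.6 F [ 0.2  0.2 -1. ] gap 0.227
```

The documented axes hold. My odd result came from mixed columns in those two typed rows: the last one was y -0.8. The adapter is lifted and held at gap 0.227. Next I raise it and carry it to the dock.

```bash
python3 -m pendant '[[[0,0,-1.0,0,0],[0,0,-2.0,0,0],[0,-1.0,-2.2,0.0,0],[0,-2.2,-2.2,0,0],[0,-3.4,-2.2,0,0]]]'; python3 -c "
from mv import *
go((.5025,-.012,.125),-.26+np.pi/2)"
```

```text
time: 4.02
position: [0.4976, -0.2044, 0.128]
tcp_rot: [-0.317, 0.316, -0.632, 0.633]
wrist_force: [0.0, 0.8, -2.6]
finger_gap: 0.227
pos [ 0.4976 -0.2044  0.128 ] axes x [-0.599 -0.801 -0.   ] y [ 0.001 -0.    -1.   ] z [ 0.801 -0.599  0.001] shift units [-6.28   0.12  -4.456] turn -0.382 q7 -1.495 t 4.02 F [ 0.   0.8 -2.6] gap 0.227
```

```bash
python3 -m pendant '[[[0,-1.25,0,-0.9,-0.08],[0,-2.5,0,-1.8,-0.16],[0,-3.75,0,-2.7,-0.24],[0,-5.0,0,-3.55,-0.32],[0,-6.1,0,-4.4,-0.38]]]'; python3 -m pendant '[[[0,0,0,0,0],[0,0,0,0,0],[0,0,0,0,0],[0,0,0,0,0]]]'; python3 - <<'E'
from mv import *
from bench import vision
import cv2,pickle
go((.5025,-.012,.125),-.26+np.pi/2)
s=readout.read_state()
for n in("wrist","scene","side"):
    f=vision.grab_frame(n);f["state"]=s;pickle.dump(f,open(f"{n}5.pkl","wb"));cv2.imwrite(f"pics/{n}5.png",f["image"][:,:,::-1])
a=cv2.imread("pics/scene5.png")[130:260,260:390];b=cv2.imread("pics/side5.png")[130:260,250:380]
cv2.imwrite("pics/c5.png",cv2.resize(np.hstack([a,b]),None,fx=3,fy=3,interpolation=cv2.INTER_CUBIC))
E
```

```text
time: 4.43
position: [0.5001, -0.0147, 0.1275]
tcp_rot: [0.432, -0.432, 0.56, -0.56]
wrist_force: [0.4, 0.4, -1.0]
finger_gap: 0.226
time: 4.77
position: [0.4999, -0.0181, 0.1275]
tcp_rot: [-0.43, 0.43, -0.561, 0.561]
wrist_force: [-0.5, -0.9, -1.9]
finger_gap: 0.228
pos [ 0.4999 -0.0181  0.1275] axes x [-0.26  -0.966  0.   ] y [ 0.    -0.001 -1.   ] z [ 0.966 -0.26   0.   ] shift units [-0.262  0.101  0.038] turn -0.003 q7 -1.504 t 4.77 F [-0.5 -0.9 -1.9] gap 0.228
```

View pics/c5.png

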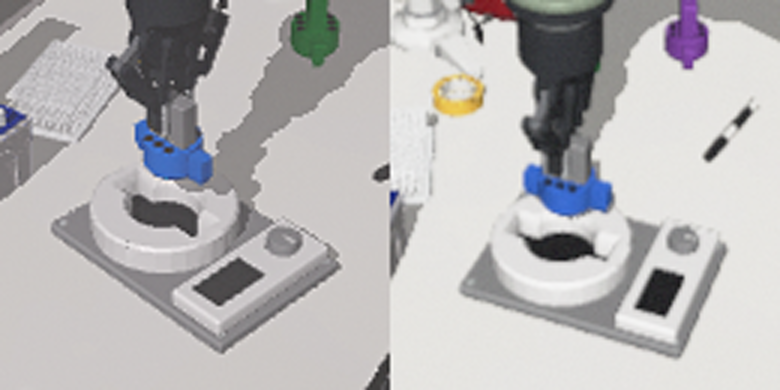

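View pics/wrist5.png

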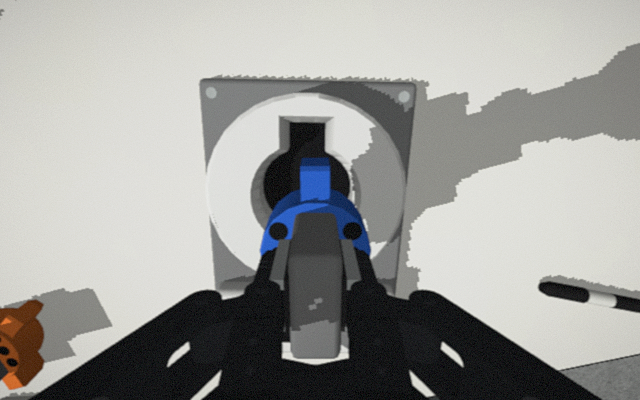

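Keys are parallel with the slot. Wrist view has the key at column 315 and the slot centre at 305, about 7 mm off, which matches the computed -0.26 unit. I'll check the held pose by fitting.

```bash
python3 - <<'E'
from wf import *
import pickle
F={n:pickle.load(open(n+"5.pkl","rb")) for n in("scene","side")}
b={"scene":(300,165,36,30),"side":(290,180,36,26)};b={"scene":(298,160,45,35),"side":(288,180,45,26)}
ob={}
for n,(x,y,w,h) in b.items():
    im=F[n]["image"][y:y+h,x:x+w].astype(int);r,g,bl=im[...,0],im[...,1],im[...,2]
    m=((bl-r>35)&(bl-g>20));m=cv2.morphologyEx(m.astype(np.uint8),cv2.MORPH_CLOSE,np.ones((3,3)));ob[n]=m;print(m.sum(),np.argwhere(m).min(0),np.argwhere(m).max(0),m.shape)
def cost(p):
    c=0
    for n in b:
        x,y,w,h=b[n];hb,fin=blue_parts(F[n],p,(x,y),(w,h));c+=np.abs(down(hb&~fin&1)-ob[n]).sum()
    return c
i=np.array([.4999,-.0181,-.26,.0845])
r=minimize(cost,i,method="Nelder-Mead",options=dict(initial_simplex=np.vstack([i,i+np.diag([.005,.005,.1,.006])])))
print(r.x,r.fun,cost(i))
# dock from wrist camera: dark floor bits + rim check, overlay
f=wcam(pickle.load(open("wrist5.pkl","rb")))
im=f["image"][:,:,::-1].copy()
D=(.5025,-.012,-.26)
for P3,c in((wellpoly(D,.005,.042),(0,0,255)),(wellpoly(D,0,.014),(0,255,0)),(tr(circ(.072,.042),D),(255,0,255))):
    cv2.polylines(im,[np.round(proj(P3,f)).astype(np.int32)],True,c,1)
cv2.imwrite("pics/w5o.png",cv2.resize(im[50:330,170:450],None,fx=2,fy=2))
E
```

```text
314 [10  7] [31 32] (35, 45)
331 [4 6] [21 35] (26, 45)
[ 0.4963506  -0.01792363 -0.25672252  0.08711911] 83.1875 158.5625
```

View pics/w5o.png

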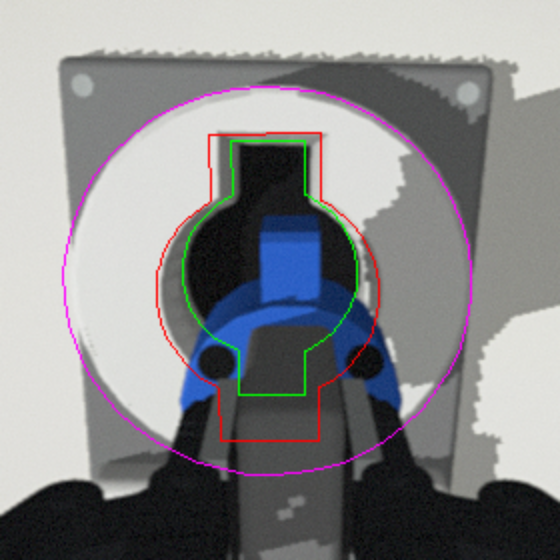

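```bash
python3 -m pendant '[[[0,-0.27,0,0.12,0],[0,-0.27,0.4,0.12,0],[0,-0.27,0.8,0.12,0],[0,-0.27,1.2,0.12,0],[0,-0.27,1.2,0.12,0]]]'; python3 - <<'E'
from mv import *
from bench import vision
import cv2,pickle
go((.5025,-.012,.125),-.26+np.pi/2)
s=readout.read_state()
for n in("wrist","scene","side"):
    f=vision.grab_frame(n);cv2.imwrite(f"pics/{n}6.png",f["image"][:,:,::-1])
a=cv2.imread("pics/scene6.png")[150:260,260:390];b=cv2.imread("pics/side6.png")[150:260,250:380]
t=cv2.resize(np.hstack([a,b]),None,fx=2.4,fy=2.4,interpolation=cv2.INTER_CUBIC)
w=cv2.imread("pics/wrist6.png")[60:370,40:600]
w=cv2.resize(w,(t.shape[1],int(310*t.shape[1]/560)))[:330]
cv2.imwrite("pics/c6.png",np.vstack([t,w]))
E
```

```text
time: 5.33
position: [0.5041, -0.0109, 0.0962]
tcp_rot: [0.43, -0.431, 0.561, -0.56]
wrist_force: [-0.5, 0.2, -1.4]
finger_gap: 0.223
pos [ 0.5041 -0.0109  0.0962] axes x [-0.258 -0.966  0.   ] y [-0.002  0.    -1.   ] z [ 0.966 -0.258 -0.002] shift units [ 0.059 -1.152 -0.051] turn -0.001 q7 -1.499 t 5.33 F [-0.5  0.2 -1.4] gap 0.223
```

View pics/c6.png

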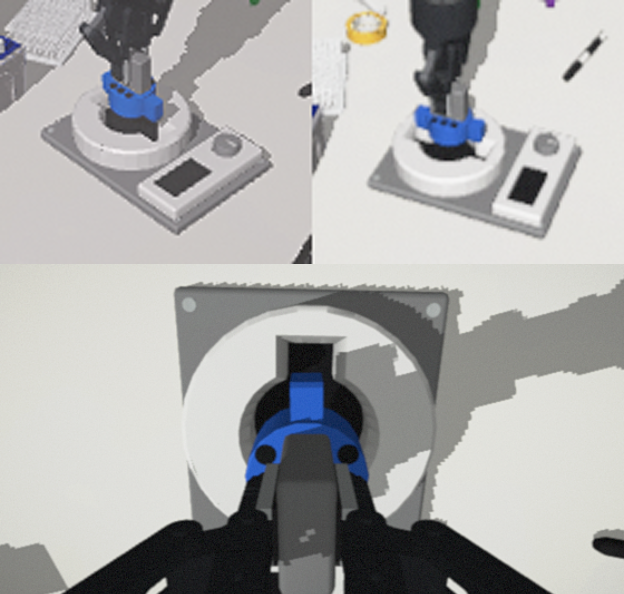

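The adapter key (307) and the slot centre (310) now coincide. Lowering slowly, still gripping.

```bash
python3 -m pendant '[[[0,0,0.25,0,0],[0,0,0.5,0,0],[0,0,0.75,0,0],[0,0,0.95,0,0],[0,0,0.95,0,0]]]'; python3 -c "
from mv import *
go((.5025,-.012,.057),-.26+np.pi/2)"
```

```text
time: 5.9
position: [0.5039, -0.0111, 0.0727]
tcp_rot: [0.43, -0.431, 0.561, -0.561]
wrist_force: [-0.1, -0.1, -1.6]
finger_gap: 0.226
pos [ 0.5039 -0.0111  0.0727] axes x [-0.258 -0.966  0.   ] y [-0.001  0.    -1.   ] z [ 0.966 -0.258 -0.001] shift units [ 0.048  0.63  -0.045] turn -0.001 q7 -1.486 t 5.9 F [-0.1 -0.1 -1.6] gap 0.226
```

No contact, underside about 0.030. Continue to the floor.

```bash
python3 -m pendant '[[[0,0,0.15,0,0],[0,0,0.3,0,0],[0,0,0.45,0,0],[0,0,0.52,0,0],[0,0,0.56,0,0]]]'; python3 -c "
from mv import *
go((.5025,-.012,.057),-.26+np.pi/2)"
```

```text
time: 6.32
position: [0.5043, -0.0112, 0.0595]
tcp_rot: [0.431, -0.431, 0.561, -0.561]
wrist_force: [-0.6, 0.2, -1.0]
finger_gap: 0.228
pos [ 0.5043 -0.0112  0.0595] axes x [-0.258 -0.966 -0.   ] y [-0.  0. -1.] z [ 0.966 -0.258 -0.   ] shift units [ 0.051  0.1   -0.06 ] turn -0.001 q7 -1.48 t 6.32 F [-0.6  0.2 -1. ] gap 0.228
```

```bash
python3 -m pendant '[[[0,0,0.04,0,0],[0,0,0.08,0,0],[0,0,0.12,0,0],[0,0,0.14,0,0],[0,0,0.14,0,0]]]'; python3 -c "
from mv import *
go((.5025,-.012,.057),-.26+np.pi/2)"
```

```text
time: 6.73
position: [0.5044, -0.0112, 0.0569]
tcp_rot: [-0.431, 0.43, -0.561, 0.561]
wrist_force: [-3.0, -0.0, 13.1]
finger_gap: 0.228
pos [ 0.5044 -0.0112  0.0569] axes x [-0.258 -0.966 -0.   ] y [ 0.001  0.    -1.   ] z [ 0.966 -0.258  0.   ] shift units [ 0.053 -0.005 -0.065] turn -0.001 q7 -1.478 t 6.73 F [-3.  -0.  13.1] gap 0.228
```

Contact is 13 N, exactly at the floor height. Relax slightly, open, check, then retreat.

```bash
python3 -m pendant '[[[0,0,-0.06,0,0],[0.3,0,-0.06,0,0],[0.6,0,-0.06,0,0],[0.6,0,-0.06,0,0],[0.6,0,-0.06,0,0]]]'; python3 -m pendant '[[[0.6,0,-0.3,0,0],[0.6,0,-1,0,0],[0.6,0,-2,0,0],[0.6,0,-3,0,0],[0.6,0,-4,0,0]]]'; python3 - <<'E'
from mv import *
from bench import vision
import cv2,pickle
go((.5025,-.012,.125),-.26+np.pi/2)
s=readout.read_state()
for n in("wrist","scene","side"):
    f=vision.grab_frame(n);f["state"]=s;pickle.dump(f,open(f"{n}7.pkl","wb"));cv2.imwrite(f"pics/{n}7.png",f["image"][:,:,::-1])
a=cv2.imread("pics/scene7.png")[170:310,250:390];b=cv2.imread("pics/side7.png")[170:310,250:390]
t=cv2.resize(np.hstack([a,b]),(624,312),interpolation=cv2.INTER_CUBIC)
w=cv2.resize(cv2.imread("pics/wrist7.png")[40:300,100:560],(624,280))
cv2.imwrite("pics/c7.png",np.vstack([t,w]))
E
```

```text
time: 7.15
position: [0.5043, -0.0111, 0.0577]
tcp_rot: [0.431, -0.431, 0.561, -0.561]
wrist_force: [0.3, -0.8, -0.1]
finger_gap: 0.601
time: 7.57
position: [0.5041, -0.0112, 0.1594]
tcp_rot: [0.43, -0.431, 0.561, -0.561]
wrist_force: [0.5, 0.2, -0.3]
finger_gap: 0.606
pos [ 0.5041 -0.0112  0.1594] axes x [-0.259 -0.966  0.   ] y [-0.  0. -1.] z [ 0.966 -0.259 -0.   ] shift units [ 0.046  1.378 -0.052] turn -0.001 q7 -1.533 t 7.57 F [ 0.5  0.2 -0.3] gap 0.606
```

View pics/c7.png

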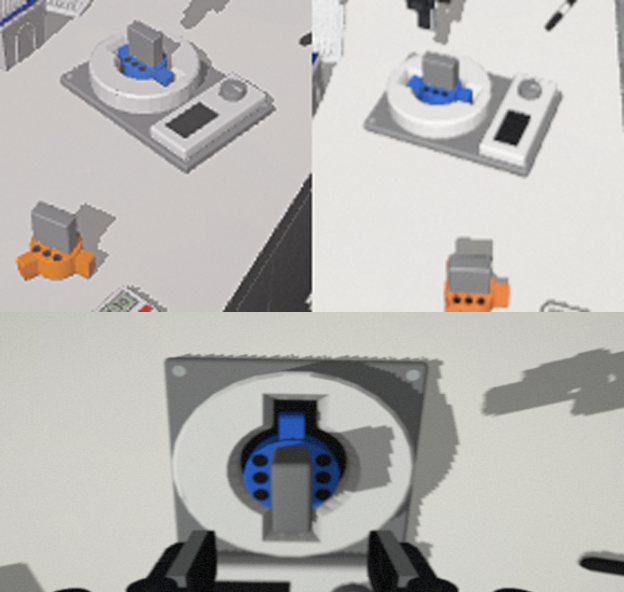

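The adapter sits in the well with its keys along both slots, and orange is in place. One numeric check of height and tilt follows.

```bash
python3 - <<'E'
from wf import *
import pickle
F={n:pickle.load(open(n+"7.pkl","rb")) for n in("scene","side")}
b={"scene":(298,172,40,40),"side":(290,185,40,40)};ob={}
for n,(x,y,w,h) in b.items():
    im=F[n]["image"][y:y+h,x:x+w].astype(int);r,g,bl=im[...,0],im[...,1],im[...,2]
    ob[n]=cv2.morphologyEx(((bl-r>35)&(bl-g>20)).astype(np.uint8),cv2.MORPH_CLOSE,np.ones((2,2)))
def cost(p):
    c=0
    for n in b:
        x,y,w,h=b[n];sz=(w,h);hb,fin=blue_parts(F[n],p,(x,y),sz)
        m=np.zeros_like(hb);fill(m,proj(wellpoly((.5024,-.012,-.26),.005,.042),F[n]),hull=False,org=(x,y))
        z=np.zeros_like(hb);q=np.array(p)
        top=z.copy();fill(top,proj(tr(np.r_[circ(.028,.028),circ(.028,.034)],p),F[n]),org=(x,y))
        c+=np.abs(down(((hb&m)|top)&~fin&1)-ob[n]).sum()
    return c
for z0 in(.014,.024):
    i=np.array([.5024,-.012,-.26,z0])
    r=minimize(cost,i,method="Nelder-Mead",options=dict(initial_simplex=np.vstack([i,i+np.diag([.004,.004,.1,.005])])))
    print(r.x,r.fun)
G={n:pickle.load(open(n+"0.pkl","rb")) for n in F}
for n in F:
    c=[]
    for H in(G,F):
        im=H[n]["image"].astype(int);m=(im[...,0]-im[...,2]>80)&(im[...,1]<150);m[:250]=0;c.append(np.argwhere(m).mean(0))
    print("orange px shift",n,c[1]-c[0])
E
```

```text
[ 0.49771339 -0.00999064 -0.27823013  0.01345764] 84.9375
[ 0.49480362 -0.0035443  -0.26826688  0.01959159] 98.5625
orange px shift scene [0. 0.]
orange px shift side [-0.14285714  0.14      ]
```

```bash
python3 -m pendant '[[[0.6,0,-0.5,0,0],[0.6,0,-1,0,0],[0.6,0,-1,0,0],[0.6,0,-1,0,0]]]'; python3 -c "
from bench import job_done
print(job_done())"
```

```text
time: 8.05
position: [0.5042, -0.0111, 0.1825]
tcp_rot: [0.431, -0.431, 0.561, -0.561]
wrist_force: [0.3, 0.1, -0.4]
finger_gap: 0.597
the job is handed in; nothing more can be done
None
```

The blue two-key adapter is in the shaker dock with its keys in the slots, and I handed the job in at 8.05 s. I gripped it by its fin and turned it to line up with the slots. I kept hold of it all the way down to the well floor, where it met about 13 N, and only then opened the fingers and backed off.

- **Seating:** the gripper met the floor at the height expected for fully home. The best camera fit put the underside at 13.5 mm (floor 14 mm), about 5 mm off the dock's axis and within 0.02 rad of the slots.
- **Weak point in that check:** a second fit, started from a higher guess, settled worse, at 19.6 mm and about 11 mm off the axis. It disagreed with the contact height and the pictures, so I discounted it.
- **Tilt:** I did not measure it; the adapter looks upright in all three views.
- **Orange adapter:** it did not move (0 to 0.2 pixel shift). The gripper was more than 10 cm above the dock and touching nothing at hand-in.
- **Slip on the way:** just after closing the gripper I mistyped one row, which commanded a 10 mm sideways move before the lift. The grip held, and I checked the held pose again before lowering.
- **Unused fit:** an early fit of the adapter from the wrist camera disagreed with the two fixed cameras by about 5 mm. I used the fixed-camera pose and centred the fingers by eye in the wrist view.

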